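Hang the lift-off door on the spice organiser

ROBOT

A 6-joint arm with a two-finger parallel gripper is mounted at the origin on the work surface. World frame = base frame: x ahead of the robot, y to its left, z up, the work surface at z = 0. Lengths are in m, angles in rad, forces in N, time in s.
With the tool pointing down it reaches from about 0.425 to 0.95 m from the base axis. Payload 3.5 kg.
Tool frame: the origin (TCP) lies midway between the tips of the shut fingers; the grasp point (between the pads) lies ctrl.hold_point_z behind it (ctrl.hold_point_z is the distance from the TCP to the grasp point, in m); z points along the fingers, x is the direction in which the jaws open and shut, and the axes are right-handed (so a half turn about z gives the same grasp; the last joint's range is limited). The gripper opens to 85 mm and grips with 20 to 120 N. Pads are 22 mm wide; open, the fingers measure 114 mm over their backs; the gripper's body (76 mm by 85 mm) begins 54 mm behind the grasp point. The pads swing forward as they close: fully open they stand 13 mm farther back than shut.
Start: joints at [1.187, 0.286, 1.577, -0, 1.279, -0.15], TCP at [0.156, 0.657, 0.231] pointing down, gripper open.
Joint ranges: [-2.77, 2.77], [-0.9, 2.22], [0.21, 2.48], [-1.53, 4.67], [0.24, 2.81], [-2.84, 2.84]. Speed limits (rad/s): [2.79, 2.79, 3.14, 3.14, 3.14, 3.14].

INTERFACE

Orientations are given as a unit quaternion [x, y, z, w].
In Python, from plant import ctrl gives the robot as it stands.
- The arm moves only by the tool step_arm, never from a script. Its arguments are lists of equal length, an entry for each row: "gripper": the gripper's target within -1 to 1 (shut at 1, half-way at 0, fully open at -1); "linear": the shift along the tool's x, y, z in m, a list of three; "delta_rot": the turn, a rotation vector about the tool's x, y, z in degrees, a list of three. A call has 1 to 20 rows; each row is the pose to reach, as a shift and turn from the pose commanded when the call began, along the tool's axes at that moment; what a row does not reach only later rows make up. A row lasts 1/8 s, in which the tool goes at most 62.5 mm and 10.7 degrees, less where a joint would pass 70% of its speed; a pose out of reach is approached as far as the arm can. A call with a gripper value outside its range is refused whole. The fingers move at their own pace and stop on an object; "grip_force" is the grip in N (left out, the last holds). Time passes only in rows, so rows that repeat a pose let the fingers close. It gives the time, the measured TCP pose, the force and the opening at its end, in the units of the state.
- ctrl.get_state(): the state, without advancing time (a new reading comes with each control period).
- ctrl.read_camera(name): name is "scene" or "top" or "wrist"; returns a dict with "frame" (384x512x3 uint8, red, green, blue), "fx", "fy", "cx", "cy" (pixels), "view" (4x4, takes a point from world to camera coordinates). Camera axes: x right, y down, z forward; pixel columns grow to the right and rows downward; lengths in m; the calibration is good to about 2 mm. The wrist camera is an equidistant fisheye: a pixel r from the principal point sees the ray r / f radians off the axis. A picture is of the moment at which its call begins. There is no depth.
- ctrl.sign_off(): hands the job in, once; it reports no verdict.
The state is a dict: "time": time; "qpos": joint angles; "dq": joint speeds; "joint_efforts": joint torques, N m; "eef_pos": TCP position; "tcp_rot": TCP orientation; "contact_force": force on the tool from outside, world axes, zero at the start; "wrist_torque": the same for the moment, N m; "opening": opening from 0.0 (shut) to 1.0 (fully open).
Only numpy, scipy, OpenCV 4.12 (cv2) and the standard library are available. Lean on these libraries where they do the work, as an engineer would, in place of code of your own. Each camera call takes 0.05 s, during which the arm holds its last target. There are 200 camera calls.

TASK

Hang the blue door back on the clear spice organiser: take it out of its wooden stand, lower it so that both of its hinge eyes drop fully down over the two upright brass pins, and let go, leaving it standing open, sticking out from the organiser's front. Leave the wooden board in its own stand.

Things in the scene. Friction and masses are not known exactly. Their poses are not given: they have to be found in the camera images.
- leaf_mid (a point): Centre of the loose blue door: panel 14 mm thick (x) x 100 wide (y) x 150 tall (z up), 0.3 kg, upright in the slot of a wooden stand whose walls reach 38 above the surface (door's foot at 8; lift it 45 to clear). Grip it from above across its thickness, mid top edge, about 50 above this centre. Knob 14 across, 16 proud, on its +x face, 36 to +y, 15 below centre.
- leaf_eye (a point): Centre of the underside of the door's upper hinge eye (door's axes): 80 mm from the door's centre towards its -y, 35 above it. Eyes are upright steel tubes, bore 26, outside 34, 20 tall, open both ends; the lower eye is the same, 90 below. Hung, this point rests at pin.
- pin (a point): Seat at the foot of the upper brass pin, on its bracket's top; axes of the organiser. The pin rises 30 mm: 23 across for the lowest 8, then a cone to a 6 wide tip. The lower pin and bracket are the same, 90 below. Brackets: 8 thick, 32 round. Bring the door in from +y with its eyes 38 to 60 above their seats (lower eye under the upper bracket), its axes parallel to these, then straight down.
- organiser: Clear acrylic spice organiser with drawers, fixed: 150 mm wide (x), 130 deep, 175 tall (z up). Origin on the surface below the middle of its front face; +y is the way the front faces. The pins stand 32 out from the front face, 67 from its middle towards +x. Hung with the door's axes parallel to these, the door stands straight out from the front.
- board_mid (a point): Centre of the wooden board to be left alone: light wood, 14 mm thick (x) x 110 wide (y) x 145 tall, upright in a stand like the door's.
Not all that is in view belongs to the job. What is meant by the part that bears leaf_mid is not purple, and is the larger of those in its own colour.

How it is judged:
By the outcome, as a careful person would: the job done as asked, in the order asked, and still so for the second after the job is handed in, with the robot touching nothing.
It also fails if it takes over 42 s, if anything falls off the work surface, if the arm or the gripper's body presses on something with over 40 N, if the wrist force passes 120 N, or if a joint passes its speed limit or range.

## Working session

There is one attempt and no reset: what is moved stays moved. The work goes in short steps, Python scripts to look and compute and a tool call to move; the robot and the scene stay as the last step left them, time stands still between calls to the robot, and variables do not carry over. Pictures are saved under pics/ and viewed, on a budget of 10 in all, crops included, one or two more only if the job needs it, and the job is handed in when it is done.

Besides the shell and the picture viewer there is one more tool, called after "Call:" as name(argument=value, ...) on one line, values as JSON. step_arm: Moves the arm, as the interface text tells. Its arguments: {"type":"object","properties":{"gripper":{"type":"array"},"linear":{"type":"array"},"delta_rot":{"type":"array"},"grip_force":{"type":"number"}},"required":["gripper","linear","delta_rot"]}

```bash
mkdir -p pics; ls; python3 - <<'E'
from plant import ctrl
import cv2,json,numpy as np
print(ctrl.hold_point_z, ctrl.get_state())
for n in("scene","top","wrist"):
    d=ctrl.read_camera(n); cv2.imwrite(f"pics/{n}0.png",cv2.cvtColor(d["frame"],cv2.COLOR_RGB2BGR))
    print(n,[d[k] for k in("fx","fy","cx","cy")],np.round(d["view"],4).tolist())
a=cv2.imread("pics/scene0.png");b=cv2.imread("pics/top0.png")
cv2.imwrite("pics/s2.png",cv2.resize(a,(800,600),interpolation=cv2.INTER_CUBIC))
cv2.imwrite("pics/t2.png",cv2.resize(b,(800,600),interpolation=cv2.INTER_CUBIC))
E
```

```text
pics
0.0187 {'time': 0.0, 'qpos': array([ 1.18698466e+00,  2.87179194e-01,  1.57813364e+00, -2.29606393e-05,
        1.27858286e+00, -1.49998675e-01]), 'dq': array([-0.00043562, -0.00214082,  0.0002519 , -0.00122545,  0.00041552,
       -0.00042192]), 'joint_efforts': array([-7.52223150e-04, -4.05984879e+01, -2.92622602e+01, -2.36580499e-04,
        5.91529024e-03,  2.25872888e-06]), 'eef_pos': array([0.15612496, 0.65604358, 0.22996162]), 'tcp_rot': array([ 7.84754851e-01,  6.19805210e-01, -9.94723472e-04,  5.80204754e-04]), 'contact_force': array([-0.18689627,  0.97449306,  0.67435544]), 'wrist_torque': array([-0.00898021,  0.00885048, -0.034079  ]), 'opening': 1.0024432715668325}
scene [494.29695701948305, 494.29695701948305, 264.49077294826645, 197.37982226117532] [[0.0448, 0.9989, -0.01, -0.0195], [0.7334, -0.0397, -0.6786, -0.3755], [-0.6783, 0.0231, -0.7344, 1.4024], [0.0, 0.0, 0.0, 1.0]]
top [475.0522101371073, 475.0522101371073, 249.03375892557614, 190.7536125397847] [[-0.0269, -0.9996, 0.0132, 0.0136], [-0.9962, 0.0257, -0.0836, 0.6014], [0.0832, -0.0154, -0.9964, 1.0237], [0.0, 0.0, 0.0, 1.0]]
wrist [297.3186396354542, 297.3186396354542, 252.13058058278617, 187.89212184979436] [[0.2329, 0.9725, -0.0014, -0.6733], [0.93, -0.2223, 0.2928, -0.0355], [0.2844, -0.0695, -0.9562, 0.3804], [0.0, 0.0, 0.0, 1.0]]
```

View pics/s2.png

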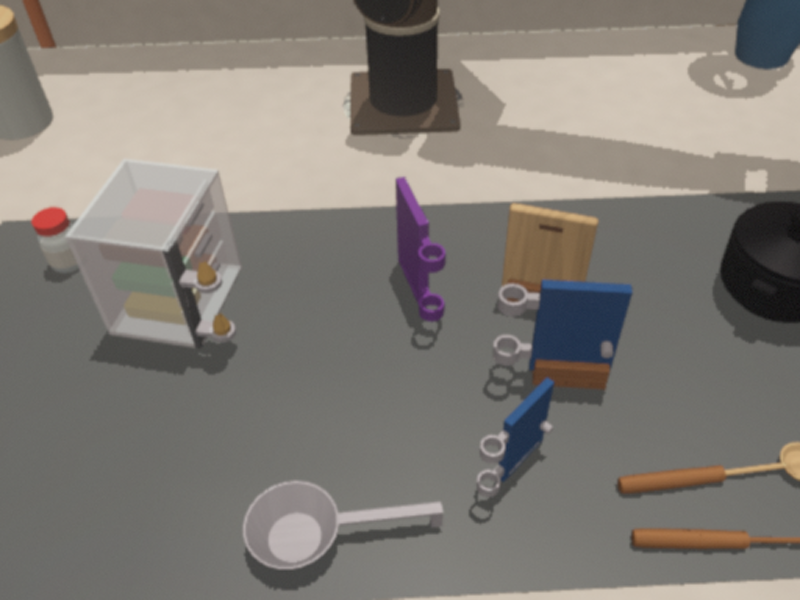

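View pics/t2.png

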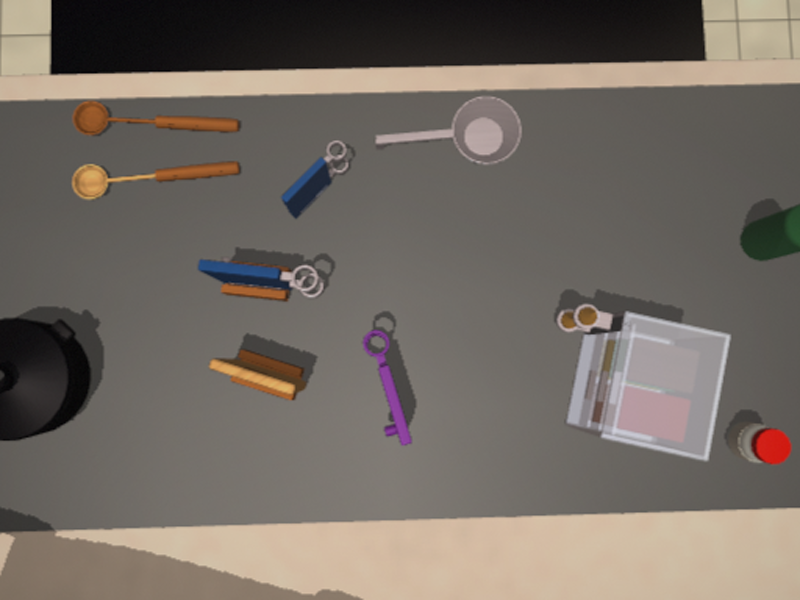

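The scene picture shows the large blue door in its stand at about (580,330), with the board behind it at (548,245). The small blue and the purple doors are decoys. The organiser is at (160,250), with its pins at (207,275) and (221,327). Next I'll enlarge these.

```bash
python3 - <<'E'
import cv2,numpy as np
s=cv2.imread("pics/scene0.png");t=cv2.imread("pics/top0.png")
def c(im,x,y,w,h,k): return cv2.resize(im[y:y+h,x:x+w],(w*k,h*k),interpolation=cv2.INTER_CUBIC)
a=np.hstack([c(s,310,170,100,85,4),c(t,120,155,100,85,4)])
a=np.clip(a*1.3,0,255).astype('uint8')
cv2.imwrite("pics/door.png",a)
b=np.hstack([c(s,40,95,125,135,3),c(t,350,185,125,135,3)])
b=np.clip(b*1.2,0,255).astype('uint8')
cv2.imwrite("pics/org.png",b)
E
```

```text
(no output)
```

View pics/door.png

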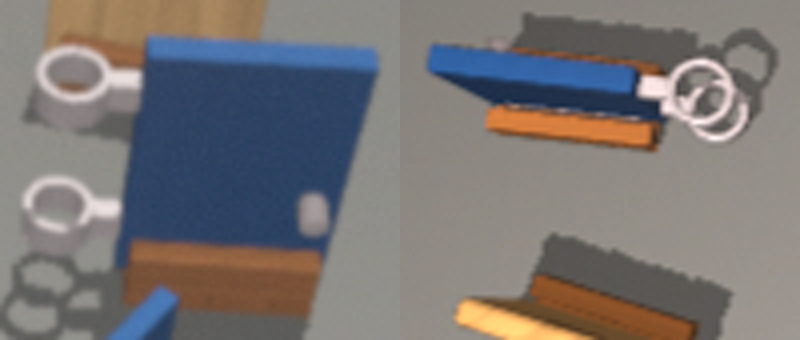

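View pics/org.png

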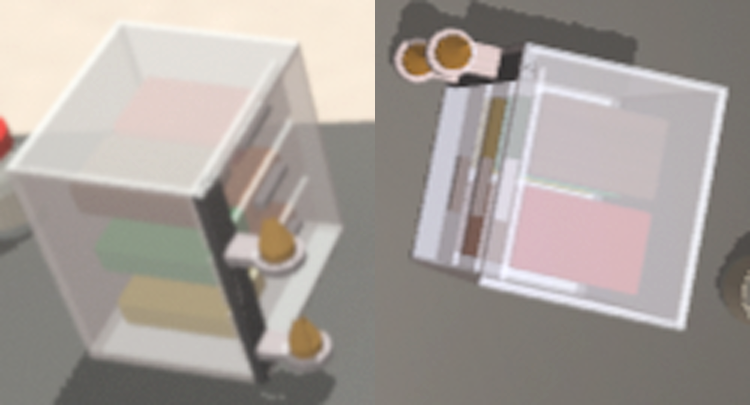

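Crops: the door's top edge runs (148,38)–(378,50) in the left tile and (430,45)–(634,67) in the right, with the hinge eyes at (73,74) and (57,203). In the organiser tiles the brackets are at (277,248) and (304,345), and at (452,52) and (415,60). I'll fit the poses with known dimensions.

```bash
cat > h.py <<'E'
import numpy as np
from scipy.optimize import least_squares
from plant import ctrl
S={"scene":((494.29695701948305,264.49077294826645,197.37982226117532),[[0.0448,0.9989,-0.01,-0.0195],[0.7334,-0.0397,-0.6786,-0.3755],[-0.6783,0.0231,-0.7344,1.4024]]),
"top":((475.0522101371073,249.03375892557614,190.7536125397847),[[-0.0269,-0.9996,0.0132,0.0136],[-0.9962,0.0257,-0.0836,0.6014],[0.0832,-0.0154,-0.9964,1.0237]])}
def proj(cam,P):
    (f,cx,cy),V=S[cam]; V=np.array(V); p=V[:,:3]@P+V[:,3]
    return np.array([cx+f*p[0]/p[2],cy+f*p[1]/p[2]])
def Rz(a): return np.array([[np.cos(a),-np.sin(a),0],[np.sin(a),np.cos(a),0],[0,0,1]])
E
python3 - <<'E'
from h import *
sc=lambda x,y:("scene",310+x/4-.375,170+y/4-.375); tp=lambda x,y:("top",120+(x-400)/4-.375,155+y/4-.375)
D=[((-7,-50,75),sc(148,38)),((7,-50,75),sc(147,62)),((-7,50,75),sc(378,50)),((7,50,75),sc(376,72)),((23,36,-15),sc(316,214)),((0,-80,55),sc(73,74)),((0,-80,-35),sc(57,203)),
((7,50,75),tp(430,45)),((7,-50,75),tp(634,67)),((-7,-50,75),tp(634,94)),((-7,50,75),tp(430,70)),((0,-80,55),tp(699,92)),((0,-80,-35),tp(717,110))]
f=lambda q:np.concatenate([proj(o[0],Rz(q[2])@np.array(p)/1e3+[q[0],q[1],.083])-o[1:] for p,o in D])
r=least_squares(f,[.4,.25,0],loss="soft_l1");print("door",r.x,np.degrees(r.x[2]));print(np.round(f(r.x).reshape(-1,2),1).tolist())
sc=lambda x,y:("scene",40+x/3-.33,95+y/3-.33); tp=lambda x,y:("top",350+(x-375)/3-.33,185+y/3-.33)
O=[((-75,-130,175),sc(122,25)),((-75,0,175),sc(298,43)),((75,-130,175),sc(12,168)),((75,0,175),sc(205,192)),
((75,0,175),tp(525,47)),((75,-130,175),tp(725,90)),((-75,-130,175),tp(685,325)),((-75,0,175),tp(482,285))]
B=[(0,sc(277,248)),(-.09,sc(304,345)),(0,tp(452,52)),(-.09,tp(415,60)),(.03,sc(276,220)),(-.06,sc(303,320))]
def g(q):
    P=lambda p:Rz(q[2])@np.array(p)/1e3+[q[0],q[1],0]
    return np.concatenate([proj(o[0],P(p))-o[1:] for p,o in O]+[proj(o[0],P((67,32,0))+[0,0,q[3]+dz])-o[1:] for dz,o in B])
r=least_squares(g,[.35,-.2,0,.12],loss="soft_l1");q=r.x;print("org",q,np.degrees(q[2]));print(np.round(g(q).reshape(-1,2),1).tolist())
print("pin",Rz(q[2])@[.067,.032,0]+[q[0],q[1],q[3]])
# pins only
h=lambda p:np.concatenate([proj(o[0],p+[0,0,dz])-o[1:] for dz,o in B])
r=least_squares(h,[.4,-.2,.12]);print("pin only",r.x,np.round(h(r.x),1))
E
```

```text
door [ 0.63257745  0.18544299 -0.13403777] -7.679798614338813
[[-0.7, -1.2], [-0.2, -1.5], [-0.5, -1.0], [0.8, -0.7], [-0.7, 3.5], [-0.0, -0.4], [0.0, -0.1], [-0.3, -0.8], [0.3, -0.7], [-0.6, -0.3], [-1.2, 0.1], [0.2, -0.5], [-0.1, -0.4]]
org [ 0.49110092 -0.26625469 -0.23908279  0.12245774] -13.698434979605736
[[-2.4, -1.9], [-0.4, -0.8], [-2.2, -0.9], [0.2, -0.0], [-0.5, -0.3], [0.0, -0.1], [-0.5, 0.1], [-0.9, -1.3], [0.8, 1.2], [1.0, 0.6], [-1.1, 0.3], [-0.1, 0.0], [-2.2, -1.0], [-1.6, -1.1]]
pin [ 0.56377312 -0.25103129  0.12245774]
pin only [ 0.56386397 -0.25073575  0.12240198] [ 1.   1.3  1.2  0.7 -1.3  0.2 -0.2 -0.  -2.1 -1.  -1.4 -1.1]
```

```bash
cat >> h.py <<'E'
from scipy.spatial.transform import Rotation as Ro
def go(pos,yaw):  # yaw (rad) of tool x in world, tool z down; prints shift/turn in tool axes
    s=ctrl.get_state(); R=Ro.from_quat(s["tcp_rot"]); T=Ro.from_euler("z",yaw)*Ro.from_euler("x",np.pi)
    print("lin",np.round(R.inv().apply(np.array(pos)-s["eef_pos"]),4).tolist(),"rot",np.round((R.inv()*T).as_rotvec(degrees=True),2).tolist())
E
python3 - <<'E'
from h import *
go([.156,.657,.28],np.radians(76.6)); go([.6326,.1854,.28],-.134); go([.6326,.1854,.114],-.134)
E
```

```text
lin [0.0007, -0.0004, -0.0498] rot [-0.01, 0.11, 0.01]
lin [-0.3477, 0.5725, -0.0493] rot [0.07, 0.1, 84.28]
lin [-0.3474, 0.5726, 0.1167] rot [0.07, 0.1, 84.28]
```

Call:
step_arm(gripper=[-1, -1, -1, -1, -1, -1, -1, -1, -1, -1, -1, -1, -1, -1, -1, -1], linear=[[0, 0, -0.05], [-0.029, 0.048, -0.05], [-0.058, 0.095, -0.05], [-0.087, 0.143, -0.05], [-0.116, 0.191, -0.05], [-0.145, 0.239, -0.05], [-0.174, 0.286, -0.05], [-0.203, 0.334, -0.05], [-0.232, 0.382, -0.05], [-0.261, 0.429, -0.05], [-0.29, 0.477, -0.05], [-0.319, 0.525, -0.05], [-0.348, 0.5725, -0.05], [-0.348, 0.5725, -0.05], [-0.348, 0.5725, 0.0], [-0.348, 0.5725, 0.0]], delta_rot=[[0, 0, 0], [0, 0, 7], [0, 0, 14], [0, 0, 21], [0, 0, 28], [0, 0, 35], [0, 0, 42], [0, 0, 49], [0, 0, 56], [0, 0, 63], [0, 0, 70], [0, 0, 77], [0.07, 0.1, 84.3], [0.07, 0.1, 84.3], [0.07, 0.1, 84.3], [0.07, 0.1, 84.3]])

```text
time: 2.15
eef_pos: [0.6291, 0.1857, 0.2257]
tcp_rot: [0.998, -0.067, -0.005, 0.0]
contact_force: [-0.9, -0.6, -0.5]
opening: 0.997
```

```bash
python3 - <<'E'
from h import *
import cv2
go([.6326,.1854,.114],-.134); print(ctrl.get_state()["eef_pos"])
d=ctrl.read_camera("wrist"); cv2.imwrite("pics/w1.png",cv2.resize(d["frame"][:,:,::-1],(800,600)))
print(np.round(d["view"],4).tolist())
E
```

```text
lin [0.0047, -0.0003, 0.1117] rot [0.05, 0.6, 0.04]
[0.6290995  0.18567634 0.22569982]
[[0.9909, -0.1341, -0.0118, -0.5942], [-0.1247, -0.9475, 0.2944, 0.2171], [-0.0507, -0.2902, -0.9556, 0.4601], [0.0, 0.0, 0.0, 1.0]]
```

View pics/w1.png

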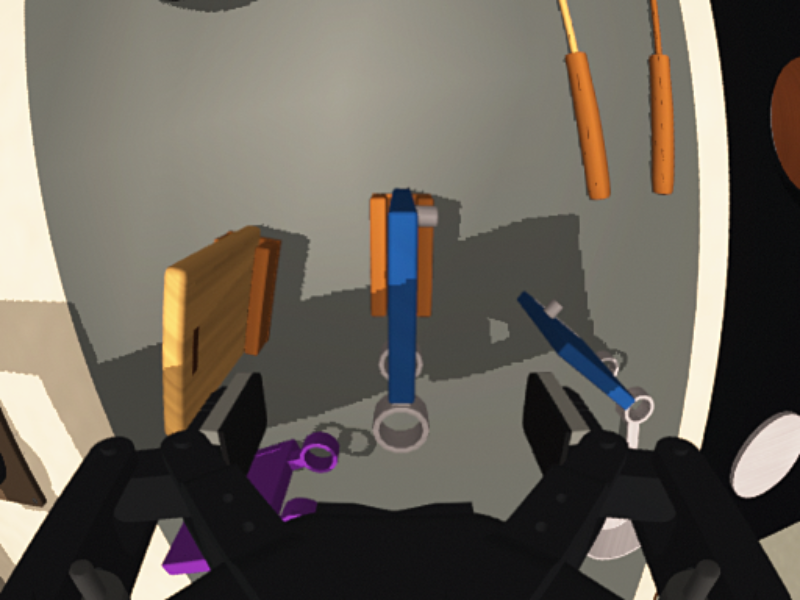

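The wrist view shows the door's top edge aligned and centred between the open fingers (column 402, fingers at about 250 and 545), with the board clear on the left. Descend and grip.

Call:
step_arm(gripper=[-1, -1, -1, -1, -1, -1, 1, 1, 1, 1, 1, 1, 1, 1], linear=[[0.004, 0, 0.03], [0.004, 0, 0.06], [0.004, 0, 0.09], [0.004, 0, 0.112], [0.004, 0, 0.112], [0.004, 0, 0.112], [0.004, 0, 0.112], [0.004, 0, 0.112], [0.004, 0, 0.112], [0.004, 0, 0.112], [0.004, 0, 0.112], [0.004, 0, 0.112], [0.004, 0, 0.112], [0.004, 0, 0.112]], delta_rot=[[0, 0, 0], [0, 0, 0], [0, 0, 0], [0, 0, 0], [0, 0, 0], [0, 0, 0], [0, 0, 0], [0, 0, 0], [0, 0, 0], [0, 0, 0], [0, 0, 0], [0, 0, 0], [0, 0, 0], [0, 0, 0]], grip_force=60)

```text
time: 3.95
eef_pos: [0.6364, 0.1852, 0.1196]
tcp_rot: [0.998, -0.067, -0.0, -0.001]
contact_force: [-3.5, 0.5, 4.9]
opening: 0.159
```

```bash
python3 - <<'E'
from h import *
go([.6326,.1854,.264],-.134); s=ctrl.get_state();print(s["eef_pos"],s["opening"],s["contact_force"])
E
```

```text
lin [-0.0039, 0.0001, -0.1444] rot [-0.11, 0.03, -0.02]
[0.63642332 0.18523329 0.11963506] 0.1591963059899748 [-3.45805074  0.47533107  4.88159947]
```

Call:
step_arm(gripper=[1, 1, 1, 1, 1, 1, 1, 1, 1, 1], linear=[[0, 0, -0.01], [0, 0, -0.025], [0, 0, -0.045], [0, 0, -0.065], [0, 0, -0.09], [0, 0, -0.12], [0, 0, -0.15], [0, 0, -0.17], [0, 0, -0.17], [0, 0, -0.17]], delta_rot=[[0, 0, 0], [0, 0, 0], [0, 0, 0], [0, 0, 0], [0, 0, 0], [0, 0, 0], [0, 0, 0], [0, 0, 0], [0, 0, 0], [0, 0, 0]])

```text
time: 5.2
eef_pos: [0.6359, 0.1847, 0.2878]
tcp_rot: [0.998, -0.067, -0.001, -0.001]
contact_force: [-0.8, -0.4, -4.7]
opening: 0.153
```

```bash
cat >> h.py <<'E'
PIN=np.array([.5638,-.2509,.1224]); YO=-.2391; EY=np.array([-np.sin(YO),np.cos(YO),0])
# door centre for hung pose
HC=PIN+.08*EY-[0,0,.035]
E
python3 - <<'E'
from h import *
s=ctrl.get_state();print(s["eef_pos"],s["opening"],s["contact_force"],HC)
# TCP relative to door centre at grasp: (.6364,.1852,.1196)-(.6326,.1854,.083)
off=np.array([0,0,.0366])
go(HC+.08*EY+[0,0,.19]+off,YO); go(HC+.08*EY+[0,0,.05]+off,YO)
E
```

```text
[0.63593759 0.18473268 0.28782329] 0.1530995931468656 [-0.75552222 -0.36025509 -4.70726648] [ 0.58274627 -0.17317588  0.0874    ]
lin [0.0035, 0.2822, -0.0265] rot [-0.07, 0.11, 6.0]
lin [0.0038, 0.2824, 0.1135] rot [-0.07, 0.11, 6.0]
```

Call:
step_arm(gripper=[1, 1, 1, 1, 1, 1, 1, 1, 1, 1, 1, 1, 1, 1], linear=[[0, 0.02, 0], [0, 0.055, 0], [0.001, 0.1, 0], [0.001, 0.145, 0], [0.002, 0.19, 0], [0.003, 0.235, 0], [0.0035, 0.265, 0], [0.0035, 0.282, 0], [0.0035, 0.282, 0.02], [0.0035, 0.282, 0.05], [0.0035, 0.282, 0.08], [0.0035, 0.282, 0.105], [0.0035, 0.282, 0.1135], [0.0035, 0.282, 0.1135]], delta_rot=[[0, 0, 0], [0, 0, 1], [0, 0, 2], [0, 0, 3], [0, 0, 4], [0, 0, 5], [0, 0, 6], [0, 0, 6], [0, 0, 6], [0, 0, 6], [0, 0, 6], [0, 0, 6], [0, 0, 6], [0, 0, 6]])

```text
time: 6.95
eef_pos: [0.6019, -0.0939, 0.1741]
tcp_rot: [0.993, -0.119, -0.001, -0.001]
contact_force: [0.4, -0.3, -2.8]
opening: 0.155
```

```bash
python3 - <<'E'
from h import *
import cv2
s=ctrl.get_state();print(s["eef_pos"],s["opening"],s["contact_force"])
go(HC+.08*EY+[0,0,.05+.0366],YO)
s=ctrl.read_camera("scene")["frame"][:,:,::-1];t=ctrl.read_camera("top")["frame"][:,:,::-1]
cv2.imwrite("pics/s3.png",s);cv2.imwrite("pics/t3.png",t)
def c(im,x,y,w,h,k): return cv2.resize(im[y:y+h,x:x+w],(w*k,h*k),interpolation=cv2.INTER_CUBIC)
a=np.hstack([c(s,100,100,133,150,3),c(t,295,135,133,150,3)])
cv2.imwrite("pics/p3.png",np.clip(a*1.3,0,255).astype('uint8'))
E
```

```text
[ 0.60186737 -0.09386433  0.17409841] 0.15534269626772162 [ 0.39471892 -0.34230497 -2.82842594]
lin [0.0002, 0.0016, 0.0001] rot [-0.14, 0.11, 0.07]
```

View pics/p3.png

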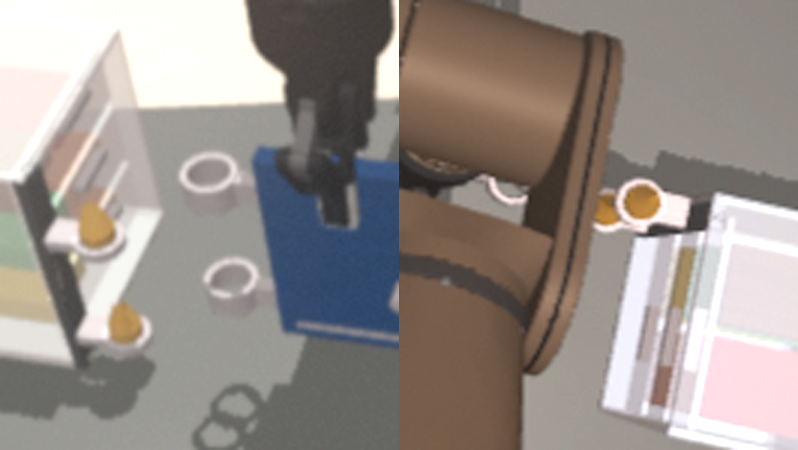

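The left tile shows the eyes' top rims at (209,177) and (231,283), clear of the pins, with pin tips at about (95,207) and (123,305). In the top view the arm covers the door. I'll check the held pose and tilt against these.

```bash
python3 - <<'E'
from h import *
s=ctrl.get_state(); c0=s["eef_pos"]-[0,0,.0366]
sc=lambda x,y:np.array([100+x/3-.33,100+y/3-.33])
M=[((0,-80,55),sc(209,176)),((0,-80,-35),sc(231,282)),((0,-80,35),sc(211,196)),((7,-50,-75),sc(285,333)),((-7,-50,75),sc(257,150)),((7,-50,75),sc(260,164))]
def f(q,full=False):
    R=Ro.from_euler("zx",[YO,q[3]])
    e=[proj("scene",R.apply(np.array(p)/1e3)+c0+q[:3])-o for p,o in M]
    return np.concatenate(e)
print(np.round(f(np.zeros(4)).reshape(-1,2),1).tolist())
# yaw/x barely separable: solve y,z,tilt then x,y,z,tilt
for k in ([1,2,3],[0,1,2,3]):
    g=lambda v:f(np.array([dict(zip(k,v)).get(i,0) for i in range(4)]))
    r=least_squares(g,np.zeros(len(k)),loss="soft_l1",f_scale=1);print(k,r.x,np.degrees(r.x[-1]),np.round(r.fun.reshape(-1,2),1).tolist())
for n,d,u in (("tip",.03,(95,205)),("tiplow",-.06,(123,303))): print(n,proj("scene",PIN+[0,0,d])-sc(*u))
E
```

```text
[[-1.2, -2.6], [-1.2, -2.4], [-0.1, -0.9], [-2.4, -0.3], [-0.9, -3.2], [-4.4, -2.4]]
[1, 2, 3] [ 0.00195228 -0.00488254  0.00800554] 0.45868348144788185 [[0.1, -0.3], [0.4, -0.4], [1.3, 1.3], [-0.7, 1.5], [0.2, -0.9], [-3.2, -0.1]]
[0, 1, 2, 3] [-1.01010209e-02 -3.11506573e-05 -1.42528759e-02  9.35155156e-03] 0.5358044364996923 [[0.3, -0.2], [0.5, -0.8], [1.4, 1.3], [-0.9, 0.8], [0.1, -0.7], [-3.3, 0.0]]
tip [-1.82942245 -1.01085239]
tiplow [-1.48989147 -0.42807009]
```

Call:
step_arm(gripper=[1, 1, 1, 1, 1, 1, 1], linear=[[0, 0.015, -0.003], [0, 0.03, -0.003], [0, 0.045, -0.003], [0, 0.06, -0.003], [0, 0.075, -0.003], [0, 0.0815, -0.003], [0, 0.0815, -0.003]], delta_rot=[[0, 0, 0], [0, 0, 0], [0, 0, 0], [0, 0, 0], [0, 0, 0], [0, 0, 0], [0, 0, 0]])

```text
time: 7.92
eef_pos: [0.5829, -0.1746, 0.1781]
tcp_rot: [0.993, -0.12, 0.0, -0.001]
contact_force: [0.4, 0.0, -3.8]
opening: 0.157
```

```bash
python3 - <<'E'
from h import *
import cv2
s=ctrl.get_state();print(s["eef_pos"],s["opening"],s["contact_force"])
go(HC+[0,0,.0866],YO)
s=ctrl.read_camera("scene")["frame"][:,:,::-1];w=ctrl.read_camera("wrist")
wf=w["frame"][:,:,::-1]; print(np.round(w["view"],5).tolist())
cv2.imwrite("pics/s4.png",s);cv2.imwrite("pics/w4.png",wf)
def c(im,x,y,w,h,k): return cv2.resize(im[y:y+h,x:x+w],(w*k,h*k),interpolation=cv2.INTER_CUBIC)
a=np.hstack([c(s,105,110,80,110,5),c(wf,200,200,100,138,4)[:550]])
cv2.imwrite("pics/p4.png",np.clip(a*1.3,0,255).astype('uint8'))
E
```

```text
[ 0.58291278 -0.1745523   0.17805821] 0.15743481840586318 [ 0.35625545  0.04093511 -3.75766263]
lin [-0.0005, -0.0013, 0.0041] rot [-0.13, -0.01, -0.05]
[[0.97117, -0.23839, -0.00138, -0.60588], [-0.22764, -0.92908, 0.29153, -0.0519], [-0.07078, -0.28281, -0.95656, 0.32099], [0.0, 0.0, 0.0, 1.0]]
```

View pics/p4.png

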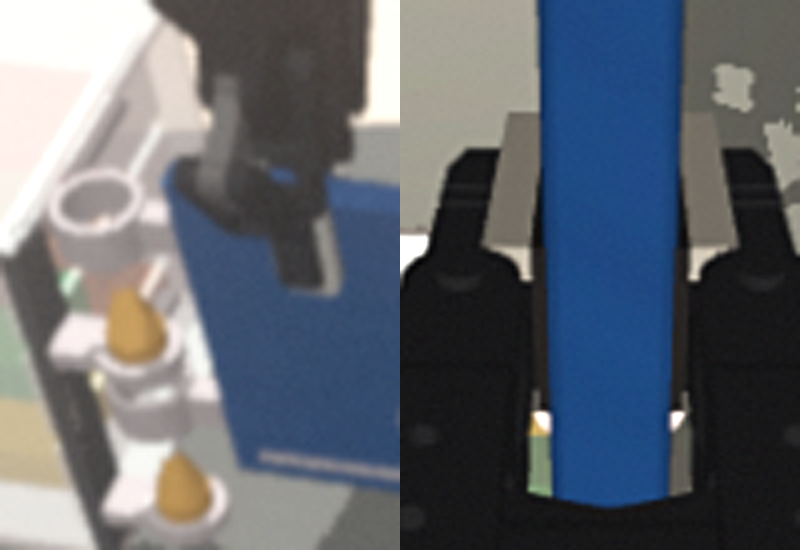

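Left tile: upper eye rim centred at about (97,202), upper pin tip at (132,289), lower pin tip at (180,453), with the lower eye just under the upper bracket at (150,400). Next I'll compare this with the projection of perfect alignment.

```bash
python3 - <<'E'
from h import *
sc=lambda x,y:np.array([105+x/5-.4,110+y/5-.4])
z=ctrl.get_state()["eef_pos"][2]-.0366-HC[2]; print("height",z)
T=lambda p:(p-[105,110]+.4)*5
print("tip",T(proj("scene",PIN+[0,0,.03])),T(proj("scene",PIN+[0,0,-.06])),"eye top",T(proj("scene",PIN+[0,0,z+.02])),"low eye bottom",T(proj("scene",PIN+[0,0,z-.09])))
p=PIN+[0,0,z+.02]
for d in np.eye(3)*.001: print(5*(proj("scene",p+d)-proj("scene",p)))
E
```

```text
height 0.05406328925995456
tip [124.53622106 286.96240471] [172.90054267 453.20964955] eye top [ 98.17743175 196.35685182] low eye bottom [160.62804261 411.02422742]
[-0.41986406  1.89603878]
[ 2.85654787 -0.10634922]
[-0.62098031 -2.1345542 ]
```

Call:
step_arm(gripper=[1, 1, 1, 1, 1, 1, 1, 1], linear=[[-0.001, -0.003, 0], [-0.001, -0.003, 0.008], [-0.001, -0.003, 0.016], [-0.001, -0.003, 0.024], [-0.001, -0.003, 0.032], [-0.001, -0.003, 0.038], [-0.001, -0.003, 0.042], [-0.001, -0.003, 0.042]], delta_rot=[[0, 0, 0], [0, 0, 0], [0, 0, 0], [0, 0, 0], [0, 0, 0], [0, 0, 0], [0, 0, 0], [0, 0, 0]])

```text
time: 9.02
eef_pos: [0.583, -0.1714, 0.1361]
tcp_rot: [0.993, -0.119, 0.0, -0.0]
contact_force: [0.6, -0.6, -3.5]
opening: 0.157
```

```bash
python3 - <<'E'
from h import *
import cv2
s=ctrl.get_state();print(s["eef_pos"],s["opening"],s["contact_force"],s["wrist_torque"])
go(HC+[0,0,.0366],YO)
s=ctrl.read_camera("scene")["frame"][:,:,::-1]
cv2.imwrite("pics/p5.png",np.clip(cv2.resize(s[110:220,105:225],(720,600*660//600-60)if 0 else (600,550),interpolation=cv2.INTER_CUBIC)*1.3,0,255).astype('uint8'))
E
```

```text
[ 0.58296186 -0.17135872  0.13613195] 0.15739184483447036 [ 0.64139056 -0.55253053 -3.50370979] [-0.29318247 -0.04242301  0.03094012]
lin [0.0002, 0.0018, 0.0121] rot [-0.06, -0.04, 0.01]
```

View pics/p5.png

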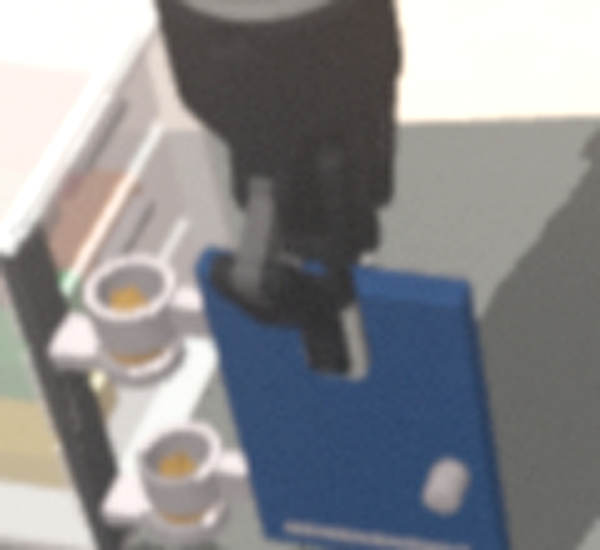

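Both eyes are over their pins (tips visible in the bores at (127,297) and (178,463)), with a gap of about 1 cm below and no side force. Lower further in small steps.

Call:
step_arm(gripper=[1, 1, 1, 1, 1], linear=[[0, 0, 0.002], [0, 0, 0.004], [0, 0, 0.006], [0, 0, 0.008], [0, 0, 0.008]], delta_rot=[[0, 0, 0], [0, 0, 0], [0, 0, 0], [0, 0, 0], [0, 0, 0]])

```text
time: 9.7
eef_pos: [0.583, -0.1721, 0.1283]
tcp_rot: [0.993, -0.119, 0.001, 0.0]
contact_force: [-0.6, -5.6, -1.9]
opening: 0.154
```

Call:
step_arm(gripper=[1, 1, 1, 1, 1, 1], linear=[[0, 0.0015, 0], [0, 0.0015, 0], [0, 0.0015, 0.001], [0, 0.0015, 0.002], [0, 0.0015, 0.003], [0, 0.0015, 0.003]], delta_rot=[[0, 0, 0], [0, 0, 0], [0, 0, 0], [0, 0, 0], [0, 0, 0], [0, 0, 0]])

```text
time: 10.45
eef_pos: [0.583, -0.1722, 0.1263]
tcp_rot: [0.993, -0.119, 0.001, -0.001]
contact_force: [-0.5, -1.0, 3.7]
opening: 0.159
```

Call:
step_arm(gripper=[1, 1, 1, 1], linear=[[0, 0, 0.001], [0, 0, 0.002], [0, 0, 0.002], [0, 0, 0.002]], delta_rot=[[0, 0, 0], [0, 0, 0], [0, 0, 0], [0, 0, 0]])

```text
time: 10.95
eef_pos: [0.5833, -0.1721, 0.1259]
tcp_rot: [0.993, -0.12, 0.001, -0.001]
contact_force: [-2.6, 1.2, 10.9]
opening: 0.157
```

```bash
python3 - <<'E'
from h import *
import cv2
s=ctrl.get_state();print(s["eef_pos"],s["opening"],s["contact_force"],s["wrist_torque"])
s=ctrl.read_camera("scene")["frame"][:,:,::-1]
cv2.imwrite("pics/p6.png",np.clip(cv2.resize(s[150:220,110:180],(600,600),interpolation=cv2.INTER_CUBIC)*1.3,0,255).astype('uint8'))
E
```

```text
[ 0.58325447 -0.17212153  0.12594593] 0.15669942816634963 [-2.58505295  1.23413751 10.91789636] [-0.22847833  0.57054125 -0.18463236]
```

View pics/p6.png

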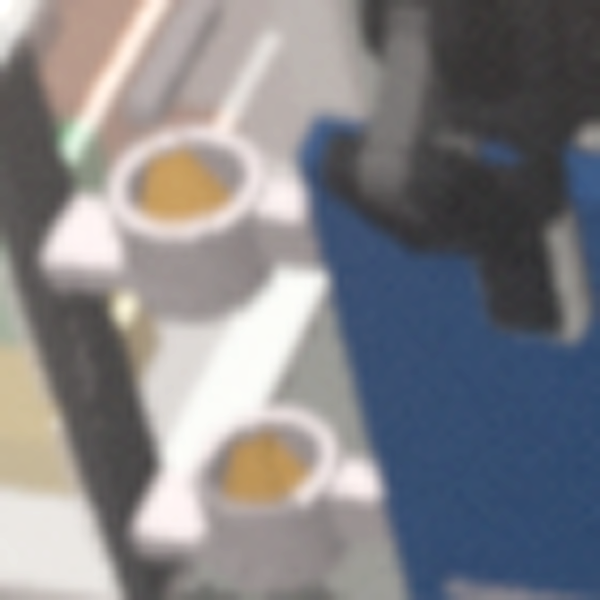

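Both eyes cover their brackets, with the pins standing up inside the bores at (182,185) and (262,468). The hard stop was at TCP z 0.126. Relax the push, release and rise.

Call:
step_arm(gripper=[1, 1, 0.4, 0, -0.5, -1, -1, -1, -1, -1, -1, -1, -1, -1], linear=[[0, 0, -0.002], [0, 0, -0.003], [0, 0, -0.003], [0, 0, -0.003], [0, 0, -0.003], [0, 0, -0.003], [0, 0, -0.003], [0, 0, -0.003], [0, 0, -0.02], [0, 0, -0.05], [0, 0, -0.09], [0, 0, -0.13], [0, 0, -0.16], [0, 0, -0.16]], delta_rot=[[0, 0, 0], [0, 0, 0], [0, 0, 0], [0, 0, 0], [0, 0, 0], [0, 0, 0], [0, 0, 0], [0, 0, 0], [0, 0, 0], [0, 0, 0], [0, 0, 0], [0, 0, 0], [0, 0, 0], [0, 0, 0]])

```text
time: 12.75
eef_pos: [0.5839, -0.1733, 0.2883]
tcp_rot: [0.993, -0.119, 0.004, 0.0]
contact_force: [0.8, 0.8, 0.1]
opening: 1.003
```

```bash
python3 - <<'E'
from h import *
import cv2
s=ctrl.get_state();print(s["time"],s["eef_pos"],s["opening"],s["contact_force"])
s=ctrl.read_camera("scene")["frame"][:,:,::-1];w=ctrl.read_camera("wrist")["frame"][:,:,::-1]
a=np.vstack([np.hstack([cv2.resize(s[110:230,100:220],(400,400),interpolation=cv2.INTER_CUBIC),cv2.resize(w,(400,400))]),cv2.resize(s[100:260,:],(800,200))])
cv2.imwrite("pics/p7.png",np.clip(a*1.2,0,255).astype('uint8'))
E
```

```text
12.75 [ 0.58392222 -0.17327531  0.28828583] 1.0026858036045012 [0.78461262 0.75822376 0.07668824]
```

View pics/p7.png

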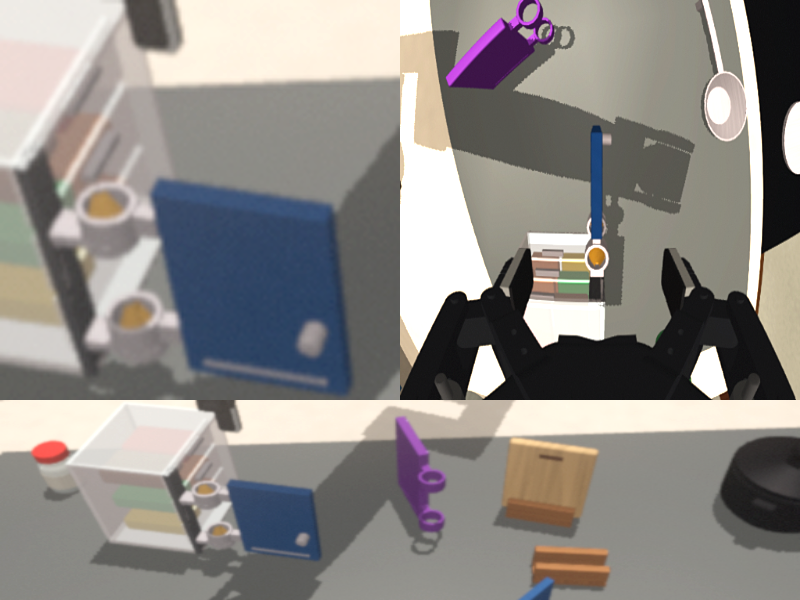

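The door hangs straight out with both eyes down on their brackets at (105,215) and (132,325). The board is still in its stand and the gripper is clear. Handing in.

```bash
python3 -c "
from plant import ctrl
print(ctrl.sign_off())"
```

```text
the job is handed in; nothing more can be done
None
```

The large blue door is back on the organiser, and I handed the job in at about 12.8 s of the 42 s allowed. I took it out of its stand, slid its eyes in over the brackets from +y, lowered it onto both pins and let go.

- **Seating:** the door stopped hard at TCP z of about 0.126 m, 2 mm above my estimate and within measuring error. The push there was about 11 N. On the way down one eye touched its pin with about 6 N of side force, which a 1.5 mm correction cleared.
- **Final pictures:** both eyes sit fully down on their brackets with the pins inside, and the door sticks straight out from the front. The wooden board is still in its stand. The gripper is open and well above, with the contact force reading near zero.
- **Disagreement:** in the first pose fit, the door's knob was 3.5 px off where its stated position put it. The other points fitted to about 1.5 px, so I left it; I did not look into the cause.

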